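# Lock the tube rack into its holder

## Robot

A 6-joint arm with a two-finger parallel gripper is mounted at the origin on the work surface. World frame = base frame: x ahead of the robot, y to its left, z up, the work surface at z = 0. Lengths are in m, angles in degrees, forces in N, time in s.
With the tool pointing down it reaches from about 0.4 to 0.825 m from the base axis. Payload 7 kg.
Tool frame: the origin (TCP) lies midway between the tips of the shut fingers; the grasp point (between the pads) lies 19 mm behind it (r.hold_point_z is the distance from the TCP to the grasp point, in m); x points along the fingers, y is the direction in which the jaws open and shut, and the axes are right-handed (so a half turn about x gives the same grasp; the last joint's range is limited). The gripper opens to 88 mm and grips with 3 to 60 N. Pads are 19 mm wide; open, the fingers measure 130 mm over their backs; the gripper's body (78 mm by 193 mm) begins 47 mm behind the grasp point.
Start: joints at [92.195, 20.546, 0.682, 0, -70.136, -16.507], TCP at [0.167, 0.654, 0.227] pointing down, gripper open.
Joint ranges: [-176.03, 176.03], [-82.01, 121.73], [-58.28, 71.71], [-173.87, 95.51], [-174.79, -0.11], [-173.66, 173.66]. Speed limits (degrees/s): [136.94, 136.94, 172.46, 180, 180, 180].

## Interface

Orientations are given as [roll, pitch, yaw] about the fixed x, y, z axes, in that order (R = Rz(yaw) Ry(pitch) Rx(roll)).
In Python, from plant import r, viewer, order gives the robot as it stands. The module is installed in compiled form; this text tells all that it offers.
- The arm moves only by the shell command python3 -m creep 'ROWS' [FORCE]. ROWS is JSON, a list of rows, each an object of numbers: "ax", "ay", "az": the turn, a rotation vector about the tool's x, y, z in degrees; "tx", "ty", "tz": the shift along the tool's x, y, z in m; "fingers": the finger opening in m, from 0 to 0.0876. A call has 1 to 5 rows; each row is the pose to reach, as a shift and turn from the pose commanded when the call began, along the tool's axes at that moment; what a row does not reach only later rows make up. A row lasts 1/10 s, in which the tool goes at most 50 mm and 8.59 degrees, less where a joint would pass 70% of its speed; a pose out of reach is approached as far as the arm can. A call with a gripper value outside its range is refused whole. The fingers move at their own pace and stop on an object; FORCE is the grip in N (left out, the last holds). Time passes only in rows, so rows that repeat a pose let the fingers close. It gives the time, the measured TCP pose, the force and the opening at its end, in the units of the state.
- r.get_state(): the state, without advancing time (a new reading comes with each control period).
- viewer.capture(name): name is "scene" or "side" or "wrist"; returns a dict with "pixels" (480x640x3 uint8, blue, green, red), "depth" (480x640 float32, m along the optical axis (not along the pixel's ray), 0 where there is no reading), "fx", "fy", "cx", "cy" (pixels), "rvec" (rotation vector, rad) and "tvec" (3), from world to camera coordinates, as OpenCV has them; the wrist camera has in their place "T_tool_cam" (4x4, takes a point from camera to tool coordinates, whose origin is the TCP and whose axes are the tool frame's). Camera axes: x right, y down, z forward; pixel columns grow to the right and rows downward; lengths in m; the calibration is good to about 2 mm. A picture is of the moment at which its call begins: read the wrist's pose just before it.
- order.close_job(): hands the job in, once; it reports no verdict.
The state is a dict: "time_s": time; "joints": joint angles; "qd": joint speeds; "joint_torque": joint torques, N m; "tcp_pos": TCP position; "eef_rot": TCP orientation; "contact_force": force on the tool from outside, world axes, zero at the start; "moment": the same for the moment, N m; "gripper_width": finger opening in m.
Only numpy, scipy, OpenCV 4.12 (cv2) and the standard library are available. Lean on these libraries where they do the work, as an engineer would, in place of code of your own. Each camera call takes 0.05 s, during which the arm holds its last target.

## Task

Push the rack of purple-capped tubes straight back, clear of the yellow-capped one, into the holder until it is flush against the rear rail. Then hold the fence's blue lock tab down and, with it held down, slide the fence along until it has the rack snug against the end stop; let the tab spring up so that the fence is locked. Keep the rack upright, do not force the fence along with its tab up, and leave the yellow-capped rack, glove box, spray bottle and dishes where they stand.

Things in the scene. Friction and masses are not known exactly. Their poses are not given: they have to be found in the camera images.
- holder: Fixed rack holder. Origin at bench height on the front face of its aluminium rear rail; x points level from the open front to the rail, y along the rail towards the end stop, z up. Rail: x 0 to 50, y -290 to +180, 25 mm high (all mm). Rack bay in front of it: x -50 to 0, between fence and end stop, no floor (the rack slides on the bench).
- end_stop (a point): Middle of the foot of the grey end stop's inner face, at holder x 0, y +165 mm, bench height. The stop spans holder x -50 to +50 mm and is 50 mm high, 15 mm thick.
- fence_arm (a joint): White fence sliding on the rail: m, growing towards the end stop; starts at 0 to 0.025, range 0 to 0.262. Its clamping face is at holder y = -190 mm + value, so 0.235 holds the rack snug against the end stop. With the tab down it slides with about 2 N, plus 2 to 5 N when it pushes a rack; with the tab up a spring brake holds it against about 35 N.
- fence_face (a point): Foot of the fence's clamping face, at the rail's front face, bench height. From here its arm, 10 mm thick, reaches 46 mm out to the front, 56 mm high. On the rail behind this face rides its carriage, 80 mm long, 56 mm across, with a 10 mm thick cheek at each end, tops 62 mm above the bench; between them a 60 mm long pocket holds the tab. Push a cheek from inside the pocket.
- lock_tab (a joint): Blue lock tab: m, growing as it is pressed straight down: about 0 when up (locked), at most 0.010. Down by 0.004 or more it frees the fence; that takes about 12 N, fully down 15 N. It springs up when let go, locking the fence wherever it is. A finger pressing it drags the fence along by friction, either way: lift straight up to leave the fence where it is.
- tab_top (a point): Centre of the top of the blue tab (48 mm across the rail, 56 mm along it), which moves with fence and tab: 50 mm above the bench when up, at holder x +25 mm and 40 mm behind the clamping face (towards holder -y); the cheeks' inner faces are 30 mm either side of it along holder y.
- purple_rack_center (a point): Centre, half-way up, of the rack of 12 purple-capped tubes: loose, white base 120 mm (its y axis) x 50 mm (x axis) and 30 mm high, 62 mm high over the caps, about 0.3 kg. It starts in front of the bay, long side roughly along the rail; z axis up. In place its centre is at holder x -25 mm, y +105 mm.
- yellow_rack_center (a point): Centre, half-way up, of a like rack of yellow-capped tubes, beside the purple one in front of the bay, on either side of it. To be left alone.
- glove_box: Lilac glove box 120 x 220 x 70 mm high, origin under its centre. Leave alone.
- spray: White bottle with blue cap, 60 mm across, 160 mm high, origin under its centre. Leave alone.
- dishes: Stack of round white dishes, 132 mm across, 50 mm high, origin under its centre. Leave alone.
Not all that is in view belongs to the job. Leave any green or pink look-alike of the part that bears purple_rack_center alone.

How it is judged (in metres and radians):
On the way, in this order (a step that is already met when the one before it is completed fails the run):
1. the purple rack stands flush (within 7 mm) against the rear rail, before the fence has been slid along (x of purple_rack_center in the frame of holder above -0.032 m and angle between the x axis of purple_rack_center and the x axis of holder, either way round below 0.1 rad and value of joint fence_arm below 0.06 m), for 0.1 s.
2. the fence is more than 80 mm along with its tab held down (value of joint fence_arm above 0.08 m and value of joint lock_tab above 0.002 m), for 0.1 s.
At the end, for the whole second after the job is handed in: The purple rack stands upright in the holder, within 7 mm of the rear rail and 6 mm of the end stop, square with the holder, the fence closed up to it (6 mm play at most in all), and the tab up (x of purple_rack_center in the frame of holder above -0.032 m and y of purple_rack_center in the frame of holder between 0.099 and 0.111 m and angle between the x axis of purple_rack_center and the x axis of holder, either way round below 0.08 rad and angle between purple_rack_center's own z axis and vertical below 0.08 rad and value of joint fence_arm above 0.229 m and value of joint lock_tab below 0.0015 m); the robot touches nothing.
It fails at once if the fence was forced along with its tab up ((velocity of joint fence_arm above 0.05 m/s or velocity of joint fence_arm below -0.05 m/s) and value of joint lock_tab below 0.0008 m).
It fails at once if the purple rack was tipped by more than 20 degrees (angle between purple_rack_center's own z axis and vertical above 0.35 rad).
It fails at once if the yellow rack, glove box, spray bottle or dishes were moved by more than 15 mm (distance of any of yellow_rack_center, glove_box, spray, dishes from where it was at the start of the episode above 0.015 m).
It also fails if it takes over 64 s, if anything falls off the work surface, if the arm or the gripper's body presses on something with over 40 N, if the wrist force passes 120 N, or if a joint passes its speed limit or range.

## Working session

There is one attempt and no reset: what is moved stays moved. The work goes in short steps, Python scripts to look and compute and a shell command to move; the robot and the scene stay as the last step left them, time stands still between calls to the robot, and variables do not carry over. Pictures are saved under pics/ and viewed, and the job is handed in when it is done.

```bash
mkdir -p pics
cat > h.py <<'E'
import numpy as np, cv2
from scipy.spatial.transform import Rotation as R
from plant import r, viewer, order
def snap(n,f):
    s=r.get_state(); c=viewer.capture(n); cv2.imwrite('pics/'+f+'.png',c['pixels'])
    if 'rvec' in c:
        Rm=cv2.Rodrigues(np.array(c['rvec'],float))[0]; t=np.array(c['tvec'],float).ravel()
        Rw=Rm.T; tw=-Rm.T@t
    else:
        T=np.array(c['T_tool_cam']); W=np.eye(4); W[:3,:3]=R.from_euler('xyz',s['eef_rot'],degrees=True).as_matrix(); W[:3,3]=s['tcp_pos']
        M=W@T; Rw=M[:3,:3]; tw=M[:3,3]
    np.savez('pics/'+f+'.npz',px=c['pixels'],d=c['depth'],k=[c['fx'],c['fy'],c['cx'],c['cy']],R=Rw,t=tw)
    return s
def cloud(f):
    z=np.load('pics/'+f+'.npz'); d=z['d']; fx,fy,cx,cy=z['k']; v,u=np.mgrid[:480,:640]
    P=np.stack([(u-cx)/fx*d,(v-cy)/fy*d,d],-1)@z['R'].T+z['t']; P[d==0]=np.nan
    return z['px'],P
E
python3 - <<'E'
from h import *
for n in ['scene','side','wrist']: s=snap(n,n+'0')
print(s)
for n in ['scene','side','wrist']:
    z=np.load(f'pics/{n}0.npz'); print(n,z['k'],z['t'],(z['d']>0).mean())
E
```

```text
{'time_s': 0.1, 'joints': array([ 9.21943410e+01,  2.05875271e+01,  6.38387964e-01, -1.77231393e-02,
       -7.01351221e+01, -1.65062817e+01]), 'qd': array([-5.15169064e-02, -4.81161246e-02,  1.70472180e-01,  1.01266299e-01,
        7.15565470e-05, -5.47542254e-02]), 'joint_torque': array([-1.18311578e-03, -5.84163415e+01,  2.93753314e+01,  7.01555327e+00,
        1.01800580e-02, -5.05971423e-05]), 'tcp_pos': array([0.16678591, 0.6536166 , 0.22570938]), 'eef_rot': array([ 95.32241875,  89.91410678, -98.99555659]), 'contact_force': array([-0.65366385, -0.64488638,  0.09827901]), 'moment': array([-0.01027901,  0.04454988,  0.02332654]), 'gripper_width': 0.0878623548342925}
scene [497.71349086 497.71349086 322.49564025 233.17048857] [ 1.19650677 -0.01418797  0.86495413] 0.9959765625
side [473.38995299 473.38995299 316.29330261 250.46992244] [ 0.16427519 -0.66678978  0.87442284] 0.9959700520833333
wrist [335.20444837 335.20444837 320.52560368 235.98328737] [0.24079754 0.63538609 0.38371596] 0.9959440104166667
```

View pics/scene0.png

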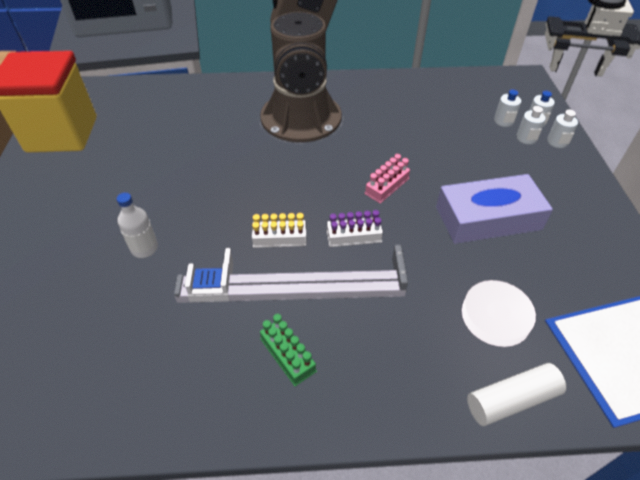

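View pics/side0.png

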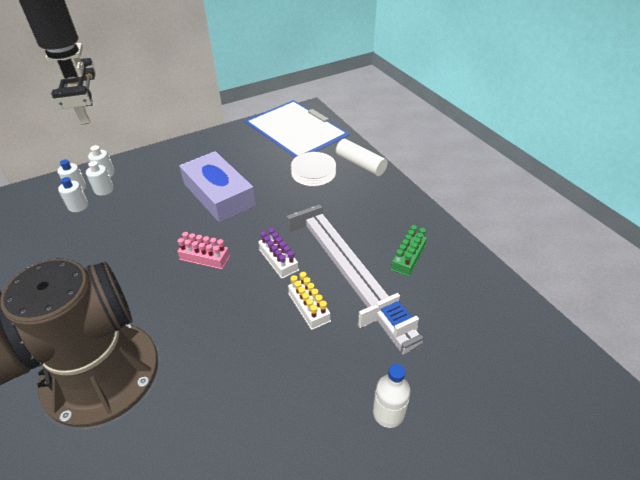

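View pics/wrist0.png

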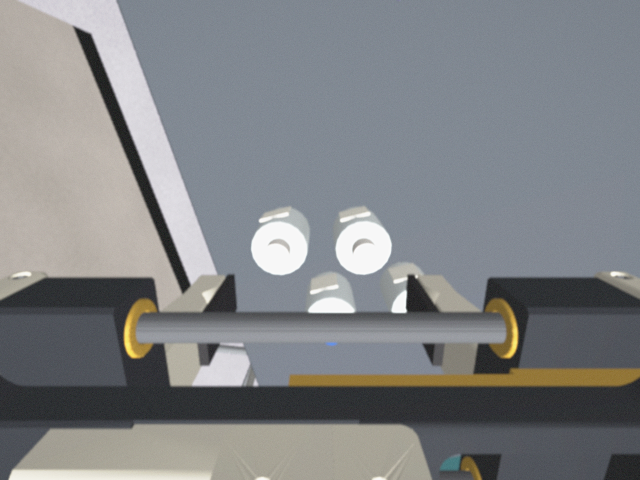

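The scene shows the purple rack at about (355,228), yellow at (279,230), the fence with its blue tab at (208,278) and the end stop at (400,267). In the side view purple is at (278,252) and the tab at (398,315). I'll measure these next.

Run:
```python
from h import *
for f in ['scene0','side0']:
    px,P=cloud(f); hsv=cv2.cvtColor(px,cv2.COLOR_BGR2HSV).astype(int); H,S,V=hsv[...,0],hsv[...,1],hsv[...,2]
    print('==',f)
    box={'scene0':{'purple':(320,205,390,250),'yellow':(245,208,312,250),'tab':(190,262,225,298),'stop':(392,240,410,295),'rail':(230,268,396,305),'fencearm':(220,245,234,300),'spray':(115,190,165,262),'glove':(435,170,555,242),'dish':(455,275,540,350)},
    'side0':{'purple':(255,225,300,278),'yellow':(285,268,335,330),'tab':(380,300,418,332),'stop':(285,203,328,230),'rail':(305,215,400,310),'fencearm':(355,292,402,330),'spray':(370,362,415,430),'glove':(175,150,260,220),'dish':(288,150,340,186)}}[f]
    for n,(a,b,c,d) in box.items():
        sub=(slice(b,d),slice(a,c)); p=P[sub].reshape(-1,3); h=H[sub].ravel();s=S[sub].ravel();v=V[sub].ravel()
        m=p[:,2]>0.01
        if n=='purple': mc=m&(h>120)&(h<160)&(s>80)
        elif n=='yellow': mc=m&(h>18)&(h<35)&(s>120)
        elif n=='tab': mc=m&(h>95)&(h<125)&(s>120)
        else: mc=m&(p[:,2]<0.3)
        q=p[mc]; print(n,len(q),'min',np.nanpercentile(q,2,axis=0).round(4),'max',np.nanpercentile(q,98,axis=0).round(4),'med',np.nanmedian(q,axis=0).round(4))
        if n in('purple','yellow'):
            q=p[m]; rect=cv2.minAreaRect((q[:,:2]*1000).astype(np.float32)); print('   all',rect, np.nanpercentile(q[:,2],99).round(4))
```

```text
== scene0
purple 501 min [0.4429 0.0545 0.0493] max [0.4817 0.1592 0.0639] med [0.457  0.1101 0.0604]
   all ((461.46807861328125, 106.34758758544922), (53.580562591552734, 117.49258422851562), 3.9712822437286377) 0.0637
yellow 466 min [ 0.4405 -0.1156  0.0506] max [ 0.4781 -0.0115  0.0642] med [ 0.4537 -0.0678  0.0603]
   all ((459.03985595703125, -62.86399841308594), (117.87774658203125, 52.26020431518555), 89.2417221069336) 0.064
tab 489 min [ 0.5746 -0.2311  0.0458] max [ 0.6188 -0.1799  0.0528] med [ 0.5974 -0.2057  0.0497]
stop 599 min [0.5346 0.1698 0.0132] max [0.6309 0.1964 0.0524] med [0.5993 0.1842 0.0431]
rail 3917 min [ 0.5769 -0.1578  0.0118] max [0.6289 0.171  0.028 ] med [0.6068 0.0057 0.0242]
fencearm 562 min [ 0.5316 -0.1799  0.014 ] max [ 0.6274 -0.156   0.0631] med [ 0.5982 -0.1655  0.0445]
spray 1549 min [ 0.4612 -0.3861  0.013 ] max [ 0.5014 -0.3344  0.16  ] med [ 0.4887 -0.3558  0.0911]
glove 5581 min [0.3639 0.3169 0.0135] max [0.4939 0.5362 0.0731] med [0.4485 0.4189 0.0686]
dish 3666 min [0.6413 0.2998 0.0219] max [0.7623 0.4211 0.05  ] med [0.7059 0.3599 0.
[... 409 characters left out ...]
, 89.48265075683594) 0.0645
tab 385 min [ 0.5723 -0.2278  0.0469] max [ 0.6174 -0.1802  0.0529] med [ 0.5942 -0.204   0.05  ]
stop 710 min [0.5293 0.1293 0.0122] max [0.6247 0.1933 0.0518] med [0.5856 0.1808 0.0277]
rail 3156 min [ 0.4425 -0.1841  0.0131] max [0.6954 0.1764 0.0631] med [ 0.5915 -0.054   0.0257]
fencearm 1302 min [ 0.5263 -0.24    0.0121] max [ 0.618  -0.1099  0.0625] med [ 0.5765 -0.1753  0.0473]
spray 1684 min [ 0.4392 -0.3956  0.0146] max [ 0.4871 -0.3474  0.1611] med [ 0.4573 -0.3778  0.1024]
glove 3064 min [0.3504 0.3131 0.0136] max [0.4861 0.5278 0.0736] med [0.4131 0.3881 0.0686]
dish 1263 min [0.6362 0.2986 0.0207] max [0.761  0.4203 0.0501] med [0.6954 0.3528 0.0432]
```

Run:
```python
from h import *
for f in ['scene0','side0']:
    px,P=cloud(f); p=P.reshape(-1,3); 
    m=(abs(p[:,2]-0.025)<0.004)&(p[:,1]>-0.14)&(p[:,1]<0.155)&(p[:,0]>0.55)&(p[:,0]<0.66); q=p[m]
    # front and rear edge per y-bin
    ys=np.arange(-0.13,0.15,0.01); fr=[];re=[]
    for y in ys:
        b=q[abs(q[:,1]-y)<0.005]; fr.append(np.percentile(b[:,0],2)); re.append(np.percentile(b[:,0],98))
    a=np.polyfit(ys,fr,1); b=np.polyfit(ys,re,1); print(f,'front slope deg',np.degrees(np.arctan(a[0])),'x0',a[1],'rear',np.degrees(np.arctan(b[0])),b[1])
    m=(p[:,2]>0.035)&(p[:,2]<0.056)&(p[:,1]>0.14)&(p[:,1]<0.21)&(p[:,0]>0.5)&(p[:,0]<0.66); q=p[m]; print('stop top',cv2.minAreaRect((q[q[:,2]>0.046][:,:2]*1000).astype(np.float32)))
    m=(p[:,2]>0.056)&(p[:,2]<0.07)&(p[:,1]>-0.27)&(p[:,1]<-0.12)&(p[:,0]>0.5)&(p[:,0]<0.66); q=p[m]; 
    print('cheek/arm'); 
    for lo,hi in[(-.27,-.21),(-.21,-.12)]:
        k=q[(q[:,1]>lo)&(q[:,1]<hi)]; print(len(k),cv2.minAreaRect((k[:,:2]*1000).astype(np.float32)), np.median(k[:,2]))
    for n,c in[('purple',(0.46,0.105)),('yellow',(0.458,-0.066))]:
        # caps fit PCA
        hsv=cv2.cvtColor(px,cv2.COLOR_BGR2HSV).reshape(-1,3)
        near=(abs(p[:,0]-c[0])<.045)&(abs(p[:,1]-c[1])<.08)
        k=p[near&(p[:,2]>.057)]; print(n,'caps',cv2.minAreaRect((k[:,:2]*1000).astype(np.float32)))
        k=p[near&(p[:,2]>.012)]; print(n,'all',cv2.minAreaRect((k[:,:2]*1000).astype(np.float32)))
        k=p[near&(p[:,2]>.024)&(p[:,2]<.032)]; print(n,'base top',cv2.minAreaRect((k[:,:2]*1000).astype(np.float32)))
```

```text
scene0 front slope deg 1.0311049407803456 x0 0.5783609355379128 rear 1.22666997890395 0.6263619535016
stop top ((580.6238403320312, 189.75802612304688), (15.389959335327148, 101.46426391601562), 88.48904418945312)
cheek/arm
130 ((596.7825927734375, -239.16445922851562), (10.417275428771973, 57.73154067993164), 89.29993438720703) 0.06064678427123832
141 ((581.67822265625, -169.2329559326172), (10.884103775024414, 91.57461547851562), 88.9416732788086) 0.06045838726406527
purple caps ((460.673828125, 106.69956970214844), (40.6402473449707, 110.27957916259766), 3.6747512817382812)
purple all ((461.2822570800781, 106.29948425292969), (53.6121711730957, 117.4136962890625), 4.309179782867432)
purple base top ((461.2769470214844, 106.39588928222656), (53.61186599731445, 117.22216033935547), 4.305751323699951)
yellow caps ((458.4627990722656, -62.85657501220703), (110.99616241455078, 40.81656265258789), 89.3204574584961)
yellow all ((458.9888916015625, -62.86833572387695), (117.87458801269531, 52.25312423706055), 89.30598449707031)
yellow base top ((458.5502624511719, -62.861968994140625), (1
[... 521 characters left out ...]
9642695858881
purple caps ((458.79205322265625, 104.35601806640625), (38.7441520690918, 111.8410415649414), 3.486304998397827)
purple all ((458.63720703125, 102.73439025878906), (48.525238037109375, 120.5157470703125), 3.939558506011963)
purple base top ((458.2821960449219, 103.898681640625), (48.47351837158203, 118.39801025390625), 4.290650367736816)
yellow caps ((455.8568420410156, -65.10548400878906), (111.16345977783203, 38.751243591308594), 89.08187866210938)
yellow all ((455.4458923339844, -65.82872009277344), (119.85660552978516, 48.60289764404297), 89.7756576538086)
yellow base top ((454.9037170410156, -65.69924926757812), (48.307640075683594, 120.16805267333984), 0.5410375595092773)
```

Run:
```python
import cv2
a=cv2.imread('pics/scene0.png'); cv2.imwrite('pics/sc_z.png',cv2.resize(a[195:310,170:415],None,fx=3,fy=3,interpolation=cv2.INTER_CUBIC))
```

```text
(no output)
```

View pics/sc_z.png

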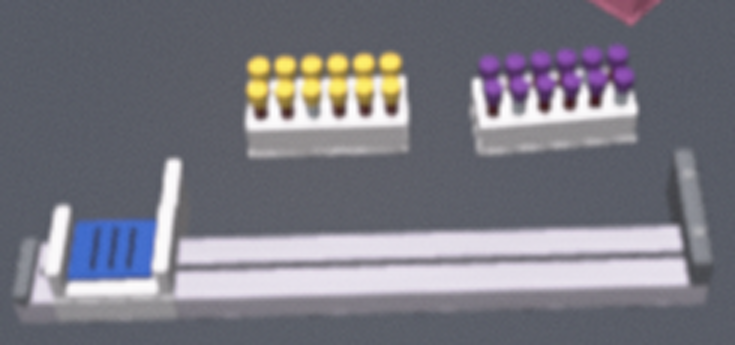

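```bash
cat >> h.py <<'E'
YAW=-1.15; O=np.array([0.577,0.015])
def hold(hx,hy):
    a=np.radians(YAW); return O+np.array([hx*np.cos(a)-hy*np.sin(a),hx*np.sin(a)+hy*np.cos(a)])
def toh(p):
    a=np.radians(YAW); d=np.array(p[:2])-O; return np.array([d[0]*np.cos(a)+d[1]*np.sin(a),-d[0]*np.sin(a)+d[1]*np.cos(a)])
def plan(pos,sgn=1):
    s=r.get_state(); M=R.from_euler('xyz',s['eef_rot'],degrees=True)
    a=np.radians(YAW); y=sgn*np.array([-np.sin(a),np.cos(a),0]); x=np.array([0,0,-1.]); D=R.from_matrix(np.stack([x,y,np.cross(x,y)],1))
    print('tcp',np.round(s['tcp_pos'],4),'holder',toh(s['tcp_pos']).round(4),'t tool',M.inv().apply(np.array(pos)-s['tcp_pos']).round(4),'a',(M.inv()*D).as_rotvec(degrees=True).round(2),'j',s['joints'].round(1),'F',s['contact_force'].round(1),'t',round(s['time_s'],2))
E
python3 - <<'E'
from h import *
s=r.get_state(); print(R.from_euler('xyz',s['eef_rot'],degrees=True).as_matrix().round(3))
print(hold(-0.18,0.088))
p=[*hold(-0.18,0.088),0.2]
plan(p,1);plan(p,-1)
E
```

```text
[[-0.    -0.247 -0.969]
 [-0.001 -0.969  0.247]
 [-1.     0.001 -0.   ]]
[0.39880241 0.10659486]
tcp [0.1668 0.6537 0.2258] holder [-0.4229  0.6303] t tool [ 0.0265  0.4727 -0.3601] a [ 1.6683e+02 -1.1000e-01 -0.0000e+00] j [ 92.2  20.6   0.6  -0.  -70.1 -16.5] F [-0.5 -0.1  0.2] t 0.15
tcp [0.1668 0.6537 0.2258] holder [-0.4229  0.6303] t tool [ 0.0265  0.4727 -0.3601] a [-13.17   0.    -0.07] j [ 92.2  20.6   0.6  -0.  -70.1 -16.5] F [-0.5 -0.1  0.2] t 0.15
```

```bash
python3 -m creep '[{"ty":0.04,"tz":-0.03,"ax":-3,"fingers":0.06},{"ty":0.08,"tz":-0.06,"ax":-6,"fingers":0.06},{"ty":0.12,"tz":-0.09,"ax":-9,"fingers":0.06},{"ty":0.16,"tz":-0.12,"ax":-12,"fingers":0.06},{"ty":0.20,"tz":-0.15,"ax":-13.2,"fingers":0.06}]' 20
python3 - <<'E'
from h import *
plan([*hold(-0.18,0.088),0.2],-1)
E
```

```text
tcp [0.1668 0.6537 0.2258] holder [-0.4229  0.6303] t tool [ 0.0265  0.4727 -0.3601] a [-13.17   0.    -0.07] j [ 92.2  20.6   0.6  -0.  -70.1 -16.5] F [-0.5 -0.1  0.2] t 0.15invalid input
```

```bash
python3 -m creep '[{"ax":-3.0,"ay":0,"az":0,"tx":0,"ty":0.04,"tz":-0.03,"fingers":0.06}]'
```

```text
time_s: 0.25
tcp_pos: [0.1848, 0.6103, 0.2241]
eef_rot: [107.9, 89.9, -83.3]
contact_force: [1.5, -1.3, 0.1]
gripper_width: 0.0839
```

```bash
python3 -m creep '[{"ty":0.01}]' ; python3 -m creep --help | head -20
```

```text
invalid input
invalid input: not JSON, or not a number
```

```bash
python3 -m creep '[{"ax":-3,"ay":0,"az":0,"tx":0,"ty":0.04,"tz":-0.03,"fingers":0.06},{"ax":-6,"ay":0,"az":0,"tx":0,"ty":0.08,"tz":-0.06,"fingers":0.06},{"ax":-9,"ay":0,"az":0,"tx":0,"ty":0.12,"tz":-0.09,"fingers":0.06},{"ax":-10,"ay":0,"az":0,"tx":0,"ty":0.16,"tz":-0.12,"fingers":0.06},{"ax":-10,"ay":0,"az":0,"tx":0,"ty":0.20,"tz":-0.15,"fingers":0.06}]' 20
python3 - <<'E'
from h import *
plan([*hold(-0.18,0.088),0.2],-1)
E
```

```text
time_s: 0.75
tcp_pos: [0.2943, 0.3802, 0.2265]
eef_rot: [-94.6, 90.0, 84.2]
contact_force: [2.3, 0.6, 1.0]
gripper_width: 0.0599
tcp [0.2943 0.3802 0.2265] holder [-0.29    0.3595] t tool [ 0.0265  0.2713 -0.1104] a [-0.1 -0.   0. ] j [ 75.8   2.  -23.   -0.  -65.1  13. ] F [2.3 0.6 1. ] t 0.75
```

```bash
python3 -m creep '[{"ax":0,"ay":0,"az":0,"tx":0,"ty":0.04,"tz":-0.016,"fingers":0.06},{"ax":0,"ay":0,"az":0,"tx":0,"ty":0.08,"tz":-0.032,"fingers":0.06},{"ax":0,"ay":0,"az":0,"tx":0.01,"ty":0.12,"tz":-0.048,"fingers":0.06},{"ax":0,"ay":0,"az":0,"tx":0.02,"ty":0.16,"tz":-0.064,"fingers":0.06},{"ax":0,"ay":0,"az":0,"tx":0.026,"ty":0.20,"tz":-0.080,"fingers":0.06}]' 20
python3 - <<'E'
from h import *
plan([*hold(-0.18,0.088),0.2],-1)
E
```

```text
time_s: 1.25
tcp_pos: [0.3692, 0.1786, 0.2001]
eef_rot: [-58.6, 90.0, 120.1]
contact_force: [0.8, 0.0, -0.4]
gripper_width: 0.06
tcp [0.3692 0.1786 0.2001] holder [-0.2111  0.1594] t tool [ 0.0001  0.0713 -0.0312] a [-0.14  0.01  0.01] j [ 53.7  -4.3 -32.7  -0.  -61.6  35. ] F [ 0.8  0.  -0.4] t 1.25
```

```bash
python3 -m creep '[{"ax":0,"ay":0,"az":0,"tx":0,"ty":0.036,"tz":-0.016,"fingers":0.06},{"ax":0,"ay":0,"az":0,"tx":0,"ty":0.071,"tz":-0.031,"fingers":0.06},{"ax":0,"ay":0,"az":0,"tx":0,"ty":0.071,"tz":-0.031,"fingers":0.06}]' 20
python3 - <<'E'
from h import *
snap('wrist','w1')
plan([*hold(-0.18,0.088),0.2],-1)
px,P=cloud('w1'); p=P.reshape(-1,3); hsv=cv2.cvtColor(px,cv2.COLOR_BGR2HSV).reshape(-1,3)
near=(abs(p[:,0]-.46)<.045)&(abs(p[:,1]-.105)<.08)
k=p[near&(p[:,2]>.057)&(p[:,2]<.07)]; print(len(k),len(k) and cv2.minAreaRect((k[:,:2]*1000).astype(np.float32)))
E
```

```text
time_s: 1.55
tcp_pos: [0.3991, 0.1054, 0.2003]
eef_rot: [51.9, 89.9, -129.6]
contact_force: [0.5, -0.0, -0.5]
gripper_width: 0.0602
tcp [0.3989 0.1069 0.2004] holder [-0.1799  0.0883] t tool [0.0004 0.0003 0.0001] a [-0.4   0.01 -0.01] j [ 42.7  -4.  -32.4  -0.  -61.6  45.8] F [-0.1  0.1  0.6] t 1.6
3082 ((460.7372131347656, 107.416748046875), (38.30291748046875, 110.89729309082031), 3.342024803161621)
```

View pics/w1.png

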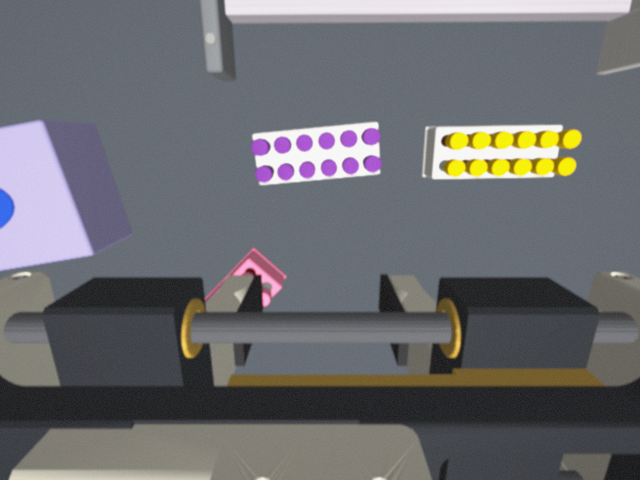

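The wrist view shows purple at (316,155), yellow at (505,152), the end stop at (217,40) and the pink look-alike at (260,280), which is close to my descent spot. I'll measure the pink one and refine the stop.

Run:
```python
from h import *
for f in ['scene0','side0','w1']:
    px,P=cloud(f); p=P.reshape(-1,3); hsv=cv2.cvtColor(px,cv2.COLOR_BGR2HSV).reshape(-1,3).astype(int)
    m=((hsv[:,0]>165)|(hsv[:,0]<5))&(hsv[:,1]>70)&(hsv[:,2]>80)&(p[:,2]>.01)&(p[:,2]<.07)&(abs(p[:,0]-.35)<.12)&(abs(p[:,1]-.17)<.12)
    q=p[m]; print(f,len(q)); rc=cv2.minAreaRect((q[:,:2]*1000).astype(np.float32)); print('pink',rc,cv2.boxPoints(rc).round().tolist())
    m=(p[:,2]>.035)&(p[:,2]<.056)&(abs(p[:,0]-.58)<.07)&(abs(p[:,1]-.185)<.03); q=p[m]
    if len(q): print('stop',q[:,:].min(0).round(3),q.max(0).round(3),cv2.minAreaRect((q[:,:2]*1000).astype(np.float32)))
px,P=cloud('w1'); p=P.reshape(-1,3)
m=(abs(p[:,2]-.025)<.004)&(p[:,0]>.55)&(p[:,0]<.62); q=p[m]; ys=np.arange(-.12,.16,.01); fr=[np.percentile(q[abs(q[:,1]-y)<.005][:,0],2) if (abs(q[:,1]-y)<.005).sum()>4 else np.nan for y in ys]; fr=np.array(fr); g=~np.isnan(fr); a=np.polyfit(ys[g],fr[g],1); print(np.degrees(np.arctan(a[0])),a[1])
```

```text
scene0 1028
pink ((302.3558654785156, 206.7218475341797), (50.94355773925781, 122.13827514648438), 41.95511245727539) [[243.0, 235.0], [324.0, 144.0], [362.0, 178.0], [280.0, 269.0]]
stop [0.53  0.182 0.035] [0.632 0.198 0.054] ((580.871337890625, 189.88095092773438), (15.593257904052734, 102.02147674560547), 88.90070343017578)
side0 1162
pink ((365.3465576171875, 158.7774200439453), (69.13681030273438, 287.31915283203125), 57.86723327636719) [[225.0, 206.0], [469.0, 53.0], [505.0, 112.0], [262.0, 264.0]]
stop [0.528 0.176 0.035] [0.627 0.198 0.054] ((577.5257568359375, 186.04420471191406), (20.54184913635254, 98.52503967285156), 87.82574462890625)
w1 780
pink ((314.0479431152344, 193.08294677734375), (48.18202209472656, 80.4585952758789), 44.33838653564453) [[269.0, 205.0], [325.0, 147.0], [359.0, 181.0], [303.0, 239.0]]
stop [0.53  0.182 0.035] [0.587 0.199 0.053] ((558.5892333984375, 190.53494262695312), (15.793839454650879, 56.532470703125), 89.08869171142578)
1.2516988548860033 0.5763169768978874
```

```bash
sed -i 's/^YAW=.*/YAW=-1.2; O=np.array([0.5767,0.0165])/' h.py; python3 -m creep '[{"ax":-0.4,"ay":0,"az":0,"tx":0.04,"ty":0,"tz":0,"fingers":0.06},{"ax":-0.4,"ay":0,"az":0,"tx":0.08,"ty":0,"tz":0,"fingers":0.06},{"ax":-0.4,"ay":0,"az":0,"tx":0.12,"ty":0,"tz":0,"fingers":0.06},{"ax":-0.4,"ay":0,"az":0,"tx":0.155,"ty":0,"tz":0,"fingers":0.06},{"ax":-0.4,"ay":0,"az":0,"tx":0.18,"ty":0,"tz":0,"fingers":0.06}]' 20
python3 - <<'E'
from h import *
plan([*hold(-0.16,0.087),0.012],-1)
E
```

```text
time_s: 2.1
tcp_pos: [0.3977, 0.1091, 0.0187]
eef_rot: [37.8, 89.9, -143.1]
contact_force: [0.9, 0.6, -0.1]
gripper_width: 0.0599
tcp [0.3977 0.1091 0.0187] holder [-0.1809  0.0888] t tool [ 0.0067  0.0019 -0.0209] a [ 0.34  0.07 -0.06] j [ 43.   11.3 -46.4  -0.  -32.4  46.1] F [ 0.9  0.6 -0.1] t 2.1
```

```bash
python3 -m creep '[{"ax":0,"ay":0,"az":0,"tx":0.006,"ty":0,"tz":-0.01,"fingers":0.06},{"ax":0,"ay":0,"az":0,"tx":0.006,"ty":0,"tz":-0.02,"fingers":0.06},{"ax":0,"ay":0,"az":0,"tx":0.006,"ty":0,"tz":-0.027,"fingers":0.06},{"ax":0,"ay":0,"az":0,"tx":0.006,"ty":0,"tz":-0.033,"fingers":0.06},{"ax":0,"ay":0,"az":0,"tx":0.006,"ty":0,"tz":-0.039,"fingers":0.06}]'
python3 -m creep '[{"ax":0,"ay":0,"az":0,"tx":0,"ty":0,"tz":-0.006,"fingers":0.06},{"ax":0,"ay":0,"az":0,"tx":0,"ty":0,"tz":-0.012,"fingers":0.06},{"ax":0,"ay":0,"az":0,"tx":0,"ty":0,"tz":-0.018,"fingers":0.06},{"ax":0,"ay":0,"az":0,"tx":0,"ty":0,"tz":-0.024,"fingers":0.06},{"ax":0,"ay":0,"az":0,"tx":0,"ty":0,"tz":-0.030,"fingers":0.06}]'
python3 - <<'E'
from h import *
snap('wrist','w2');snap('scene','s2')
plan([*hold(-0.0595,0.087),0.012],-1)
px,P=cloud('w2'); p=P.reshape(-1,3)
E
```

```text
time_s: 2.6
tcp_pos: [0.4385, 0.1084, 0.0155]
eef_rot: [-134.3, 89.9, 44.7]
contact_force: [-2.9, -0.8, 1.4]
gripper_width: 0.0602
time_s: 3.1
tcp_pos: [0.4681, 0.1077, 0.0146]
eef_rot: [36.0, 90.0, -144.9]
contact_force: [-3.2, 0.5, 2.3]
gripper_width: 0.0601
tcp [0.4689 0.108  0.0146] holder [-0.1097  0.0893] t tool [ 0.0026  0.0025 -0.0502] a [ 0.28 -0.06  0.02] j [ 36.5  17.1 -38.2   0.  -34.6  52.6] F [-0.2  0.2 -0.4] t 3.2
```

View pics/w2.png

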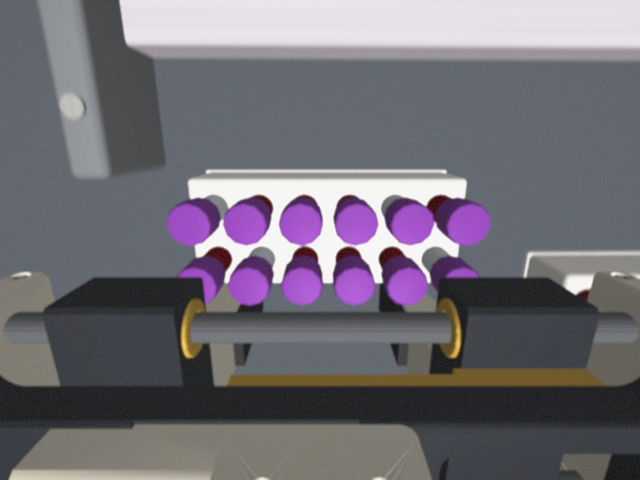

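View pics/s2.png

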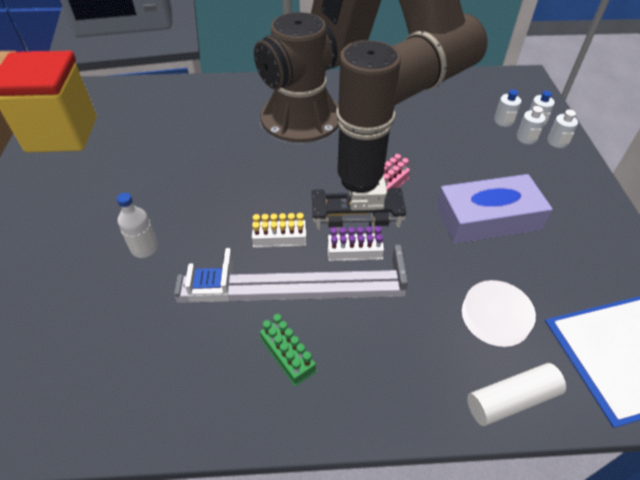

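The rack is now square, at (330,215) in the wrist view, and clear of the stop at (100,120). I'll keep pushing.

```bash
python3 -m creep '[{"ax":0,"ay":0,"az":0,"tx":0,"ty":0,"tz":-0.007,"fingers":0.06},{"ax":0,"ay":0,"az":0,"tx":0,"ty":0,"tz":-0.014,"fingers":0.06},{"ax":0,"ay":0,"az":0,"tx":0,"ty":0,"tz":-0.021,"fingers":0.06},{"ax":0,"ay":0,"az":0,"tx":0,"ty":0,"tz":-0.028,"fingers":0.06},{"ax":0,"ay":0,"az":0,"tx":0,"ty":0,"tz":-0.035,"fingers":0.06}]'
python3 -m creep '[{"ax":0,"ay":0,"az":0,"tx":0,"ty":0,"tz":-0.004,"fingers":0.06},{"ax":0,"ay":0,"az":0,"tx":0,"ty":0,"tz":-0.008,"fingers":0.06},{"ax":0,"ay":0,"az":0,"tx":0,"ty":0,"tz":-0.011,"fingers":0.06}]'
python3 - <<'E'
from h import *
plan([*hold(-0.0595,0.087),0.012],-1)
E
```

```text
time_s: 3.7
tcp_pos: [0.5033, 0.1072, 0.0145]
eef_rot: [22.6, 90.0, -158.3]
contact_force: [-1.4, -0.2, -1.4]
gripper_width: 0.0597
time_s: 4.0
tcp_pos: [0.5139, 0.1069, 0.0145]
eef_rot: [36.2, 90.0, -144.7]
contact_force: [-0.5, -0.1, -1.3]
gripper_width: 0.06
tcp [0.5139 0.1069 0.0145] holder [-0.0647  0.0891] t tool [ 0.0025  0.0021 -0.0051] a [ 0.28  0.   -0.  ] j [ 33.2  20.4 -32.6   0.  -37.   55.9] F [-0.5 -0.1 -1.3] t 4.0
```

```bash
python3 -m creep '[{"ax":0,"ay":0,"az":0,"tx":0,"ty":0,"tz":-0.002,"fingers":0.06},{"ax":0,"ay":0,"az":0,"tx":0,"ty":0,"tz":-0.004,"fingers":0.06}]'
python3 -m creep '[{"ax":0,"ay":0,"az":0,"tx":0,"ty":0,"tz":-0.002,"fingers":0.06},{"ax":0,"ay":0,"az":0,"tx":0,"ty":0,"tz":-0.002,"fingers":0.06}]'
python3 - <<'E'
from h import *
snap('wrist','w3');snap('scene','s3');plan([*hold(-0.0595,0.087),0.012],-1)
E
```

```text
time_s: 4.2
tcp_pos: [0.5173, 0.1069, 0.0145]
eef_rot: [10.8, 90.0, -170.1]
contact_force: [-10.3, 5.2, 6.3]
gripper_width: 0.0602
time_s: 4.4
tcp_pos: [0.5173, 0.1066, 0.0142]
eef_rot: [12.2, 89.8, -168.8]
contact_force: [-10.4, 4.2, 4.7]
gripper_width: 0.0599
tcp [0.5172 0.1066 0.0142] holder [-0.0613  0.0888] t tool [ 0.0022  0.0018 -0.0018] a [ 0.23  0.22 -0.05] j [ 32.9  20.8 -32.   -0.1 -37.5  56.3] F [-9.3  4.9  4.2] t 4.5
```

View pics/w3.png

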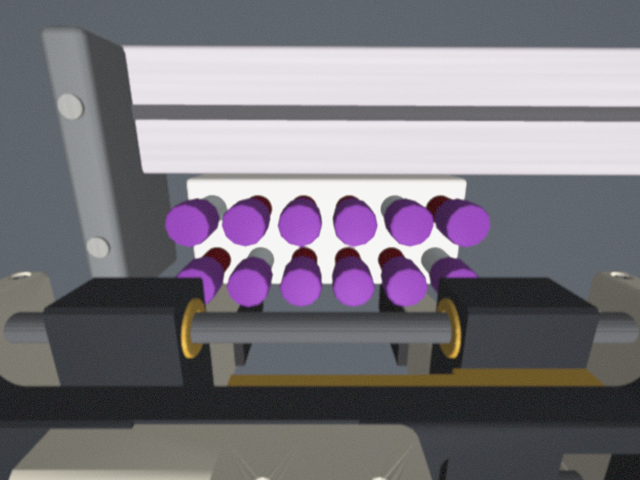

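The base's rear edge (row 178) lies parallel against the rail's front edge (row 174), and the contact force is about 10 N, so the rack is flush. Next I back off and lift.

```bash
python3 -m creep '[{"ax":0,"ay":0,"az":0,"tx":0,"ty":0,"tz":0.008,"fingers":0.06},{"ax":0,"ay":0,"az":0,"tx":0,"ty":0,"tz":0.03,"fingers":0.06},{"ax":0,"ay":0,"az":0,"tx":-0.04,"ty":0,"tz":0.04,"fingers":0},{"ax":0,"ay":0,"az":0,"tx":-0.09,"ty":0,"tz":0.04,"fingers":0},{"ax":0,"ay":0,"az":0,"tx":-0.13,"ty":0,"tz":0.04,"fingers":0}]' 20
python3 - <<'E'
from h import *
snap('scene','s4');plan([*hold(0.025,-0.222),0.14],-1)
px,P=cloud('s4'); p=P.reshape(-1,3)
near=(abs(p[:,0]-.555)<.05)&(abs(p[:,1]-.105)<.068)
k=p[near&(p[:,2]>.057)&(p[:,2]<.07)]; rc=cv2.minAreaRect((k[:,:2]*1000).astype(np.float32)); print(len(k),rc,toh(np.array(rc[0])/1000))
E
```

```text
time_s: 5.0
tcp_pos: [0.4799, 0.1077, 0.1473]
eef_rot: [-163.9, 89.9, 15.2]
contact_force: [2.2, 1.5, 0.4]
gripper_width: 0.0413
tcp [0.4834 0.1092 0.1538] holder [-0.0952  0.0907] t tool [ 0.0137  0.3136 -0.1178] a [ 0.42 -0.63  0.26] j [ 35.6   6.8 -28.    0.2 -54.5  53.5] F [3.2 0.9 6.4] t 5.05
490 ((553.9744262695312, 103.6484375), (111.34978485107422, 40.64033889770508), 89.0631332397461) [-0.02454569  0.0866534 ]
```

View pics/s4.png

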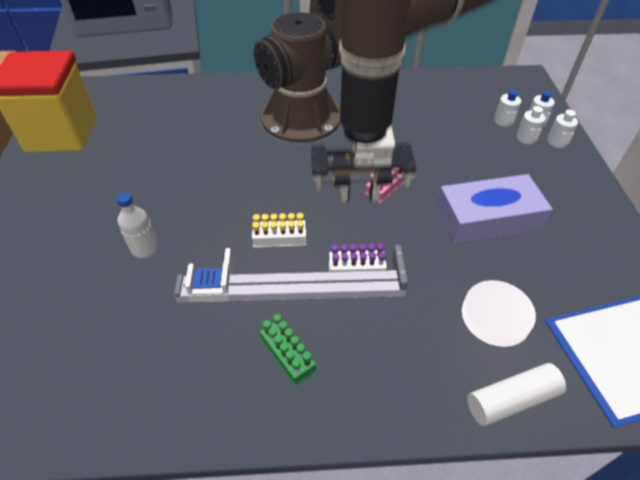

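The purple rack stands at holder (-24.5, +86.7) mm and is square, at (357,257) in the picture. Now I go over the tab.

```bash
python3 -m creep '[{"ax":0,"ay":0,"az":0,"tx":0,"ty":0.03,"tz":-0.015,"fingers":0},{"ax":0,"ay":0,"az":0,"tx":0,"ty":0.07,"tz":-0.03,"fingers":0},{"ax":0,"ay":0,"az":0,"tx":0,"ty":0.11,"tz":-0.045,"fingers":0},{"ax":0,"ay":0,"az":0,"tx":0,"ty":0.15,"tz":-0.06,"fingers":0},{"ax":0,"ay":0,"az":0,"tx":0,"ty":0.19,"tz":-0.075,"fingers":0}]' 20
python3 -m creep '[{"ax":0,"ay":0,"az":0,"tx":0,"ty":0.04,"tz":-0.015,"fingers":0},{"ax":0,"ay":0,"az":0,"tx":0,"ty":0.08,"tz":-0.029,"fingers":0},{"ax":0,"ay":0,"az":0,"tx":0,"ty":0.11,"tz":-0.037,"fingers":0},{"ax":0,"ay":0,"az":0,"tx":0,"ty":0.123,"tz":-0.037,"fingers":0},{"ax":0,"ay":0,"az":0,"tx":0,"ty":0.123,"tz":-0.037,"fingers":0}]' 20
python3 - <<'E'
from h import *
snap('scene','s5');snap('wrist','w5');snap('side','d5');plan([*hold(0.025,-0.222),0.055],-1)
E
```

```text
time_s: 5.55
tcp_pos: [0.5524, -0.0852, 0.145]
eef_rot: [-179.9, 89.9, -0.8]
contact_force: [1.2, 1.4, 0.1]
gripper_width: 0.0014
time_s: 6.05
tcp_pos: [0.5864, -0.2088, 0.1441]
eef_rot: [81.1, 90.0, -99.9]
contact_force: [0.1, 0.8, 0.3]
gripper_width: 0.0002
tcp [ 0.5865 -0.2065  0.1447] holder [ 0.0145 -0.2228] t tool [ 0.0897 -0.0007 -0.0105] a [ 0.31 -0.02  0.  ] j [ -1.4  19.2 -12.7  -0.  -58.2  90.5] F [-0.1  0.1 -1. ] t 6.2
```

View pics/w5.png

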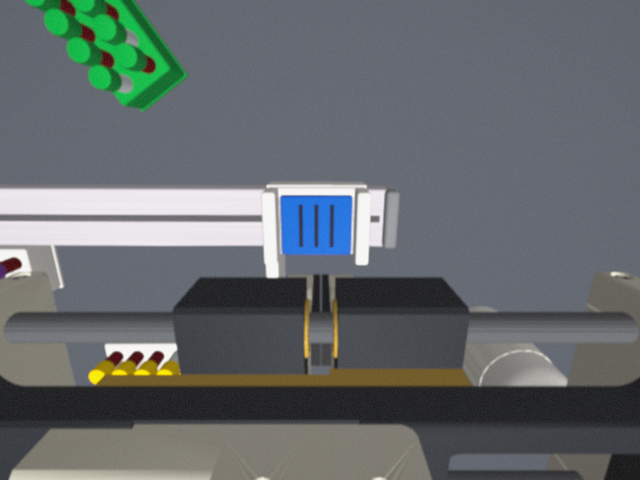

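View pics/d5.png

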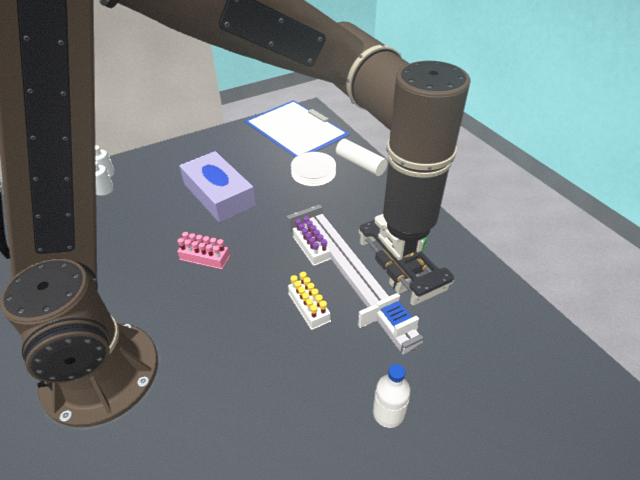

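The tab is at (316,225) in the wrist view, lined up with the shut fingers (column 320), and the side view agrees. Now I descend.

```bash
python3 -m creep '[{"ax":0,"ay":0,"az":0,"tx":0.01,"ty":-0.001,"tz":-0.0105,"fingers":0},{"ax":0,"ay":0,"az":0,"tx":0.04,"ty":-0.001,"tz":-0.0105,"fingers":0},{"ax":0,"ay":0,"az":0,"tx":0.07,"ty":-0.001,"tz":-0.0105,"fingers":0},{"ax":0,"ay":0,"az":0,"tx":0.086,"ty":-0.001,"tz":-0.0105,"fingers":0},{"ax":0,"ay":0,"az":0,"tx":0.088,"ty":-0.001,"tz":-0.0105,"fingers":0}]' 20
python3 - <<'E'
from h import *
snap('scene','s6');snap('wrist','w6');snap('side','d6');plan([*hold(0.025,-0.222),0.043],-1)
a=np.load('pics/s6.npz')['px'][230:320,150:270]; b=np.load('pics/d6.npz')['px'][230:360,340:460]
a=cv2.resize(a,(400,300),interpolation=cv2.INTER_CUBIC);b=cv2.resize(b,(300,300));cv2.imwrite('pics/z6.png',np.hstack([a,b]))
E
```

```text
time_s: 6.7
tcp_pos: [0.596, -0.2051, 0.0536]
eef_rot: [-6.2, 89.7, 173.0]
contact_force: [-0.4, -0.2, -0.4]
gripper_width: 0.0004
tcp [ 0.5981 -0.2059  0.0571] holder [ 0.026  -0.2219] t tool [0.0141 0.0001 0.001 ] a [ 0.36 -0.05 -0.02] j [ -1.3  25.2 -16.5   0.  -48.3  90.5] F [ 0.3  0.  -0.3] t 6.85
```

View pics/z6.png

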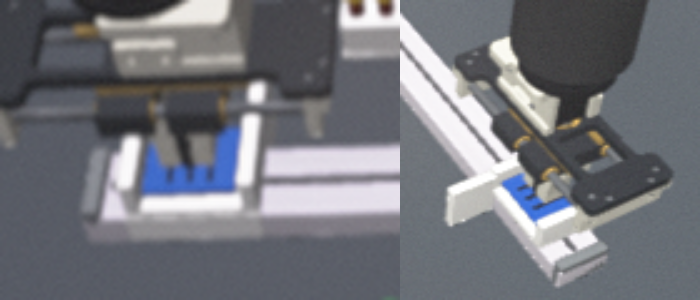

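View pics/w6.png

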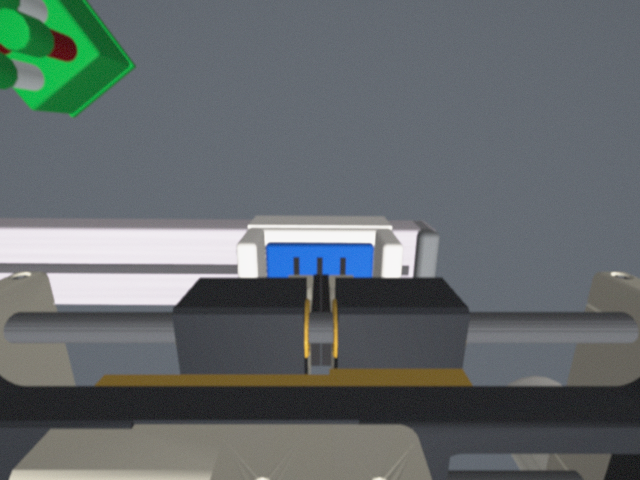

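The fingers are centred just above the tab, with the cheeks free on both sides ((180,150) in the left crop). Now I press.

```bash
python3 -m creep '[{"ax":0,"ay":0,"az":0,"tx":0.004,"ty":0,"tz":0,"fingers":0},{"ax":0,"ay":0,"az":0,"tx":0.008,"ty":0,"tz":0,"fingers":0},{"ax":0,"ay":0,"az":0,"tx":0.011,"ty":0,"tz":0,"fingers":0},{"ax":0,"ay":0,"az":0,"tx":0.014,"ty":0,"tz":0,"fingers":0},{"ax":0,"ay":0,"az":0,"tx":0.014,"ty":0,"tz":0,"fingers":0}]' 20
python3 - <<'E'
from h import *
plan([*hold(0.025,-0.222),0.043],-1)
E
```

```text
time_s: 7.35
tcp_pos: [0.5981, -0.2066, 0.0444]
eef_rot: [163.7, 89.9, -17.2]
contact_force: [-3.0, 1.7, 13.2]
gripper_width: 0.0005
tcp [ 0.5981 -0.2066  0.0444] holder [ 0.0261 -0.2226] t tool [ 0.0014 -0.0006  0.0011] a [ 0.32 -0.14 -0.04] j [ -1.4  26.  -17.2   0.1 -46.7  90.5] F [-3.   1.7 13.2] t 7.35
```

```bash
python3 -m creep '[{"ax":0,"ay":0,"az":0,"tx":0.0025,"ty":0,"tz":0,"fingers":0},{"ax":0,"ay":0,"az":0,"tx":0.0025,"ty":-0.003,"tz":0,"fingers":0},{"ax":0,"ay":0,"az":0,"tx":0.0025,"ty":-0.009,"tz":0,"fingers":0},{"ax":0,"ay":0,"az":0,"tx":0.0025,"ty":-0.015,"tz":0,"fingers":0},{"ax":0,"ay":0,"az":0,"tx":0.0025,"ty":-0.021,"tz":0,"fingers":0}]' 20
python3 -m creep '[{"ax":0,"ay":0,"az":0,"tx":0,"ty":-0.006,"tz":0,"fingers":0},{"ax":0,"ay":0,"az":0,"tx":0,"ty":-0.012,"tz":0,"fingers":0},{"ax":0,"ay":0,"az":0,"tx":0,"ty":-0.018,"tz":0,"fingers":0},{"ax":0,"ay":0,"az":0,"tx":0,"ty":-0.024,"tz":0,"fingers":0},{"ax":0,"ay":0,"az":0,"tx":0,"ty":-0.030,"tz":0,"fingers":0}]' 20
python3 - <<'E'
from h import *
snap('scene','s7');plan([*hold(0.025,0.005),0.042],-1)
a=np.load('pics/s7.npz')['px'][200:320,150:420]; cv2.imwrite('pics/z7.png',cv2.resize(a,None,fx=2.8,fy=2.8,interpolation=cv2.INTER_CUBIC))
E
```

```text
time_s: 7.85
tcp_pos: [0.5986, -0.1861, 0.0425]
eef_rot: [155.9, 89.8, -24.9]
contact_force: [-3.5, -2.8, 13.6]
gripper_width: 0.0004
time_s: 8.35
tcp_pos: [0.5992, -0.1559, 0.0425]
eef_rot: [160.8, 89.8, -20.1]
contact_force: [-3.1, -1.5, 13.9]
gripper_width: 0.0007
tcp [ 0.5992 -0.155   0.0425] holder [ 0.0261 -0.171 ] t tool [ 4.00e-04 -1.76e-01  1.00e-04] a [ 0.33 -0.19 -0.04] j [  3.6  25.1 -19.2   0.1 -45.6  85.5] F [-3.6  0.7 12.9] t 8.4
```

View pics/z7.png

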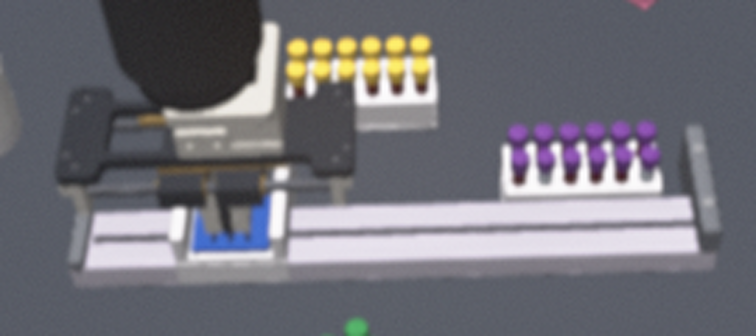

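The fence is riding along under the finger, with its tab down at (232,225) in the crop. I'll continue.

```bash
python3 -m creep '[{"ax":0,"ay":0,"az":0,"tx":0.001,"ty":-0.005,"tz":0,"fingers":0},{"ax":0,"ay":0,"az":0,"tx":0.001,"ty":-0.012,"tz":0,"fingers":0},{"ax":0,"ay":0,"az":0,"tx":0.001,"ty":-0.020,"tz":0,"fingers":0},{"ax":0,"ay":0,"az":0,"tx":0.001,"ty":-0.028,"tz":0,"fingers":0},{"ax":0,"ay":0,"az":0,"tx":0.001,"ty":-0.036,"tz":0,"fingers":0}]' 20
python3 -m creep '[{"ax":0,"ay":0,"az":0,"tx":0,"ty":-0.008,"tz":0,"fingers":0},{"ax":0,"ay":0,"az":0,"tx":0,"ty":-0.016,"tz":0,"fingers":0},{"ax":0,"ay":0,"az":0,"tx":0,"ty":-0.024,"tz":0,"fingers":0},{"ax":0,"ay":0,"az":0,"tx":0,"ty":-0.032,"tz":0,"fingers":0},{"ax":0,"ay":0,"az":0,"tx":0,"ty":-0.040,"tz":0,"fingers":0}]' 20
python3 -m creep '[{"ax":0,"ay":0,"az":0,"tx":0,"ty":-0.008,"tz":0,"fingers":0},{"ax":0,"ay":0,"az":0,"tx":0,"ty":-0.016,"tz":0,"fingers":0},{"ax":0,"ay":0,"az":0,"tx":0,"ty":-0.024,"tz":0,"fingers":0},{"ax":0,"ay":0,"az":0,"tx":0,"ty":-0.032,"tz":0,"fingers":0},{"ax":0,"ay":0,"az":0,"tx":0,"ty":-0.040,"tz":0,"fingers":0}]' 20
python3 - <<'E'
from h import *
snap('scene','s8');plan([*hold(0.025,0.005),0.042],-1)
a=np.load('pics/s8.npz')['px'][200:320,150:420]; cv2.imwrite('pics/z8.png',cv2.resize(a,None,fx=2.8,fy=2.8,interpolation=cv2.INTER_CUBIC))
E
```

```text
time_s: 8.9
tcp_pos: [0.6, -0.1198, 0.0415]
eef_rot: [165.8, 89.8, -15.1]
contact_force: [-2.4, -2.7, 13.4]
gripper_width: 0.0003
time_s: 9.4
tcp_pos: [0.6008, -0.0796, 0.0415]
eef_rot: [171.0, 89.8, -9.9]
contact_force: [-2.3, -1.6, 14.0]
gripper_width: 0.0004
time_s: 9.9
tcp_pos: [0.6017, -0.0394, 0.0416]
eef_rot: [176.5, 89.8, -4.4]
contact_force: [-1.1, -1.7, 13.4]
gripper_width: 0.0003
tcp [ 0.6017 -0.0382  0.0415] holder [ 0.0261 -0.0542] t tool [-0.0005 -0.0592  0.0008] a [ 0.35 -0.24  0.02] j [ 14.9  23.9 -21.4   0.1 -44.5  74.2] F [-2.5 -0.1 13.8] t 9.95
```

View pics/z8.png

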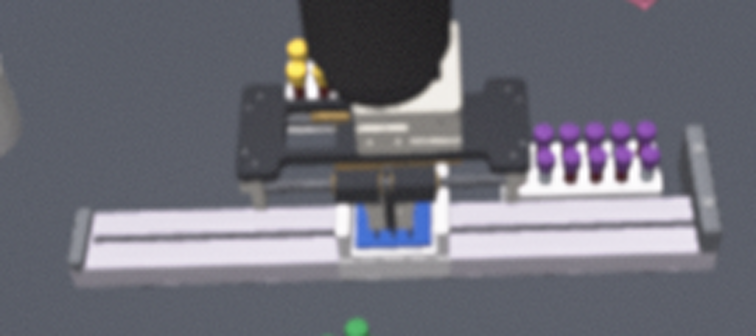

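```bash
python3 -m creep '[{"ax":0,"ay":0,"az":0,"tx":0,"ty":-0.007,"tz":0,"fingers":0},{"ax":0,"ay":0,"az":0,"tx":0,"ty":-0.014,"tz":0,"fingers":0},{"ax":0,"ay":0,"az":0,"tx":0,"ty":-0.021,"tz":0,"fingers":0},{"ax":0,"ay":0,"az":0,"tx":0,"ty":-0.028,"tz":0,"fingers":0},{"ax":0,"ay":0,"az":0,"tx":0,"ty":-0.034,"tz":0,"fingers":0}]' 20
python3 -m creep '[{"ax":0,"ay":0,"az":0,"tx":0,"ty":-0.004,"tz":0,"fingers":0},{"ax":0,"ay":0,"az":0,"tx":0,"ty":-0.008,"tz":0,"fingers":0},{"ax":0,"ay":0,"az":0,"tx":0,"ty":-0.012,"tz":0,"fingers":0},{"ax":0,"ay":0,"az":0,"tx":0,"ty":-0.016,"tz":0,"fingers":0},{"ax":0,"ay":0,"az":0,"tx":0,"ty":-0.020,"tz":0,"fingers":0}]' 20
python3 - <<'E'
from h import *
snap('scene','s9');plan([*hold(0.025,0.005),0.042],-1)
a=np.load('pics/s9.npz')['px'][200:320,150:420]; cv2.imwrite('pics/z9.png',cv2.resize(a,None,fx=2.8,fy=2.8,interpolation=cv2.INTER_CUBIC))
E
```

```text
time_s: 10.45
tcp_pos: [0.6024, -0.0052, 0.0416]
eef_rot: [-178.6, 89.7, 0.6]
contact_force: [-2.1, -0.6, 13.1]
gripper_width: 0.0007
time_s: 10.95
tcp_pos: [0.6028, 0.0143, 0.0417]
eef_rot: [177.6, 89.7, -3.3]
contact_force: [-0.1, -4.7, 13.6]
gripper_width: 0.0006
tcp [0.6028 0.015  0.0416] holder [ 0.0261 -0.001 ] t tool [-0.0004 -0.006   0.0011] a [ 0.35 -0.26  0.01] j [ 20.   23.9 -21.4   0.1 -44.5  69. ] F [-2.6 -1.1 12.9] t 11.0
```

View pics/z9.png

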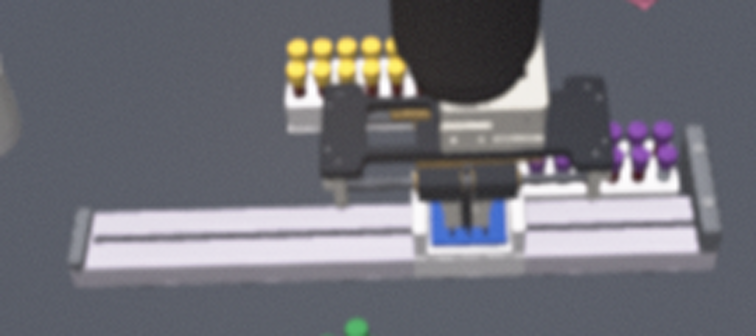

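The rack is now moving towards the stop. I'll creep until the force rises.

```bash
python3 -m creep '[{"ax":0,"ay":0,"az":0,"tx":0,"ty":-0.002,"tz":0,"fingers":0},{"ax":0,"ay":0,"az":0,"tx":0,"ty":-0.004,"tz":0,"fingers":0}]' 20
python3 -m creep '[{"ax":0,"ay":0,"az":0,"tx":0,"ty":-0.002,"tz":0,"fingers":0},{"ax":0,"ay":0,"az":0,"tx":0,"ty":-0.004,"tz":0,"fingers":0}]' 20
python3 -m creep '[{"ax":0,"ay":0,"az":0,"tx":0,"ty":-0.002,"tz":0,"fingers":0},{"ax":0,"ay":0,"az":0,"tx":0,"ty":-0.004,"tz":0,"fingers":0}]' 20
python3 - <<'E'
from h import *
snap('scene','s10');plan([*hold(0.025,0.005),0.042],-1)
a=np.load('pics/s10.npz')['px'][200:320,150:420]; cv2.imwrite('pics/z10.png',cv2.resize(a,None,fx=2.8,fy=2.8,interpolation=cv2.INTER_CUBIC))
E
```

```text
time_s: 11.2
tcp_pos: [0.6028, 0.0184, 0.0417]
eef_rot: [179.7, 89.7, -1.1]
contact_force: [-1.1, -3.7, 13.6]
gripper_width: 0.0009
time_s: 11.4
tcp_pos: [0.6028, 0.0215, 0.0418]
eef_rot: [163.6, 89.8, -17.2]
contact_force: [0.7, -10.8, 14.1]
gripper_width: 0.0002
time_s: 11.6
tcp_pos: [0.6026, 0.025, 0.0416]
eef_rot: [154.3, 89.8, -26.5]
contact_force: [-0.1, -11.1, 13.0]
gripper_width: 0.0005
tcp [0.6025 0.0252 0.0416] holder [0.0257 0.0092] t tool [-0.0004  0.0042  0.0007] a [ 0.34 -0.19 -0.09] j [ 21.   23.9 -21.4   0.2 -44.5  67.9] F [  0.2 -10.1  13.6] t 11.65
```

View pics/z10.png

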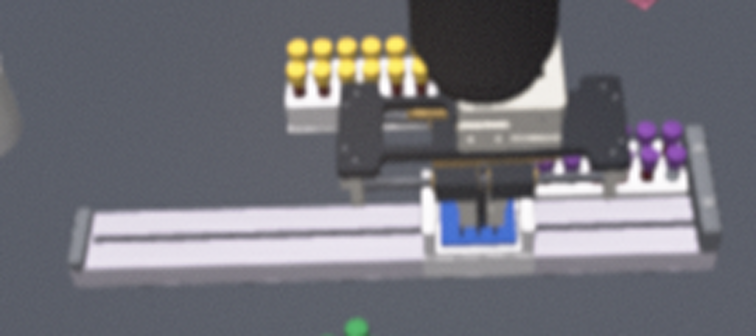

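Lateral force has levelled off at 11 N with the rack against the stop at (690,180), so it is snug. I lift straight up.

```bash
python3 -m creep '[{"ax":0,"ay":0,"az":0,"tx":-0.004,"ty":0,"tz":0,"fingers":0},{"ax":0,"ay":0,"az":0,"tx":-0.010,"ty":0,"tz":0,"fingers":0},{"ax":0,"ay":0,"az":0,"tx":-0.03,"ty":0,"tz":0,"fingers":0},{"ax":0,"ay":0,"az":0,"tx":-0.07,"ty":0,"tz":0,"fingers":0},{"ax":0,"ay":0,"az":0,"tx":-0.11,"ty":0,"tz":0,"fingers":0}]' 20
python3 -m creep '[{"ax":0,"ay":0,"az":0,"tx":-0.02,"ty":0,"tz":0.04,"fingers":0},{"ax":0,"ay":0,"az":0,"tx":-0.05,"ty":0,"tz":0.08,"fingers":0},{"ax":0,"ay":0,"az":0,"tx":-0.06,"ty":0,"tz":0.12,"fingers":0},{"ax":0,"ay":0,"az":0,"tx":-0.06,"ty":0,"tz":0.14,"fingers":0},{"ax":0,"ay":0,"az":0,"tx":-0.06,"ty":0,"tz":0.14,"fingers":0}]' 20
python3 - <<'E'
from h import *
snap('scene','s11');snap('side','d11');snap('wrist','w11');plan([*hold(0.025,0.005),0.042],-1)
for f in ['scene0','s11','side0','d11','w11']:
    px,P=cloud(f); p=P.reshape(-1,3); H=np.c_[np.array([toh(q) for q in p]),p[:,2]]; hsv=cv2.cvtColor(px,cv2.COLOR_BGR2HSV).reshape(-1,3).astype(int)
    print('==',f)
    if '11' in f:
        k=H[(abs(H[:,0]+.025)<.05)&(abs(H[:,1]-.105)<.055)&(H[:,2]>.057)&(H[:,2]<.07)&(hsv[:,1]>70)]
        if len(k)>20: print('purple caps',cv2.minAreaRect((k[:,:2]*1000).astype(np.float32)))
        k=H[(H[:,0]>-.07)&(H[:,0]<.0)&(abs(H[:,1]-.105)<.065)&(H[:,2]>.022)&(H[:,2]<.033)]
        if len(k)>20: print('base',k.min(0).round(4),k.max(0).round(4))
    b=(hsv[:,0]>95)&(hsv[:,0]<125)&(hsv[:,1]>120)&(H[:,2]>.03)&(H[:,2]<.06)&(abs(H[:,0]-.025)<.03)&(abs(H[:,1]+.1)<.2)
    k=H[b]; 
    if len(k)>20: print('tab',np.percentile(k,2,axis=0).round(4),np.percentile(k,98,axis=0).round(4),np.median(k,axis=0).round(4))
    k=H[(H[:,0]>.0)&(H[:,0]<.05)&(H[:,1]<.12)&(H[:,1]>-.3)&(H[:,2]>.057)&(H[:,2]<.066)]
    if len(k)>10: print('cheeks y',k[:,1].min().round(4),k[:,1].max().round(4))
E
```

```text
time_s: 12.15
tcp_pos: [0.6004, 0.0263, 0.15]
eef_rot: [23.9, 89.9, -157.0]
contact_force: [0.9, -0.3, 0.0]
gripper_width: 0.0006
time_s: 12.65
tcp_pos: [0.4589, 0.0287, 0.2104]
eef_rot: [-140.9, 89.8, 38.3]
contact_force: [-0.1, 0.2, 0.2]
gripper_width: 0.0002
tcp [0.4615 0.029  0.2094] holder [-0.1154  0.0101] t tool [ 0.1676  0.0059 -0.1402] a [ 0.3  -0.07  0.02] j [ 28.1   0.8 -26.5   0.  -62.6  61. ] F [ 0.2 -0.1 -0.1] t 12.8
== scene0
tab [ 0.0026 -0.247   0.0458] [ 0.0469 -0.1956  0.0528] [ 0.0251 -0.2217  0.0497]
cheeks y -0.2604 -0.1801
== s11
purple caps ((-24.646814346313477, 105.6226806640625), (40.37946701049805, 108.07894134521484), 0.3988848030567169)
base [-0.0507  0.0479  0.0221] [-1.000e-04  1.667e-01  3.300e-02]
tab [ 0.0019 -0.0183  0.0464] [0.0459 0.0311 0.0528] [0.0246 0.0061 0.0497]
cheeks y -0.0324 0.0462
== side0
tab [ 0.0004 -0.244   0.0469] [ 0.0455 -0.1961  0.0529] [ 0.0221 -0.2201  0.05  ]
cheeks y -0.263 -0.181
== d11
purple caps ((-27.389991760253906, 95.52374267578125), (90.35845947265625, 37.45473098754883), 89.7043685913086)
base [-0.0521  0.0405  0.022 ] [-0.0154  0.1698  0.033 ]
tab [ 0.0003 -0.0133  0.0462] [0.0459 0.0306 0.0529] [0.0223 0.0086 0.0498]
cheeks y -0.0372 0.0476
== w11
purple caps ((-24.73619842529297, 105.33155822753906), (37.83942794799805, 109.20580291748047), 0.21328245103359222)
base [-0.049   0.0474  0.0238] [-1.000e-04  1.684e-01  3.300e-02]
tab [ 0.0024 -0.0196  0.0482] [0.0472 0.0322 0.0516] [0.0255 0.0059 0.0499]
cheeks y -0.0338 0.0465
```

View pics/s11.png

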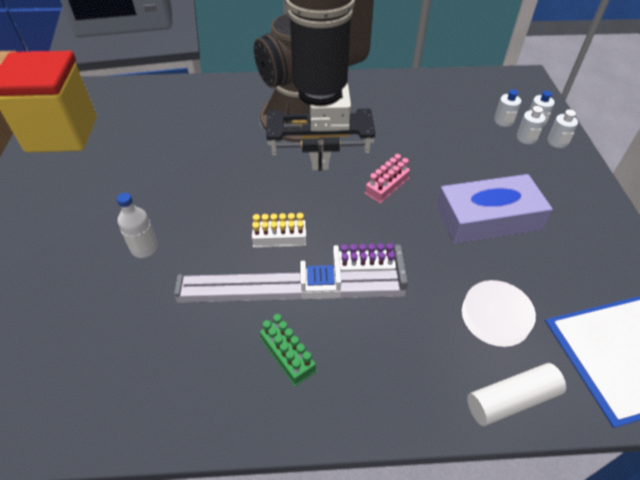

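View pics/w11.png

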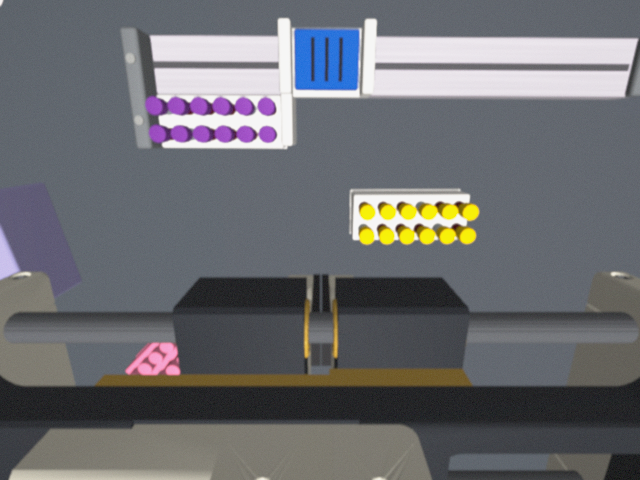

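The rack (215,120 in the wrist view) sits between the fence and the end stop, flush with the rail. The tab top reads 50 mm, so it is up, and the yellow rack is untouched. Handing in.

```bash
python3 -c "
from plant import order; print(order.close_job())"
```

```text
the job is handed in; nothing more can be done
None
```

The job is done and handed in at about 12.8 s of the 64 s allowed. No verdict was reported, so what follows rests on my own measurements.

- **Rack to the rail:** I squared the purple rack with the two open fingers and pushed it straight back. The push force rose to about 10 N, and the cameras put the rack at holder x -24.5 mm, y +86.7 mm, flush with the rail.
- **Fence:** I pressed the blue tab down about 8 mm (13–14 N) with shut fingers and slid the fence along. The sideways force levelled off at 11 N with the rack against the end stop, and I then lifted straight up.

**Last checks (holder frame):**

| What | Measured | Needed |
|---|---|---|
| Rack x | -24.7 mm | above -32 mm |
| Rack y | +105.5 mm | 99 to 111 mm |
| Rack angle to the holder | 0.2–0.4° | below 4.6° |
| Fence value, from the tab at y about +6 mm | about 0.236 m | above 0.229 m |
| Tab top height | 49.8 mm (up) | 50 mm when up |

- **Upright and clear:** the rack stands upright, and the wrist force reads about 0 N with the arm clear of everything.
- **Other objects:** in the last pictures the yellow rack, glove box, spray bottle and dishes look where they were. I judged that by eye and did not measure it.
- **Disagreements:** the side camera put the rack at y 95.5 mm, because part of its cap row was not picked up in that view. It also put the fence 2–3 mm further along than the other two cameras. I relied on the scene and wrist views, which agree within 0.5 mm.

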